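# Turn the circuit board over and set the fume-extraction valve

## Task

Get the bench ready for soldering. First turn the circuit board right over in its turnover holder, by the orange grip, so that it lies level with the solder side up; only then open the blue knob of the fume-extraction valve (anticlockwise, it takes more than half a turn) until its yellow pointer lines up with the red mark on the black set ring. Leave the red mark, the multimeter, the solder spool and the iron stand where they are.

Things in the scene. Friction and masses are not known exactly. Their poses are not given: they have to be found in the camera images.
- holder: Blue cast board holder fixed to the bench, base 150 x 250 x 14 mm, with two uprights to 118 mm high at 112 mm on either side along its y axis (outermost 131 mm). Origin: centre of the underside; z up; its x axis points across the axle. May stand left or right on the bench.
- axle (a point): Centre of the holder's axle, 100 mm above the bench on the holder's z axis; the axle runs along the holder's y axis. The aluminium frame with the green board (100 mm across the axle, 186 mm along it, parts up to 26 mm tall on the component side) turns about it.
- frame_grip (a point): Middle of the orange grip: a round bar 18 mm in diameter and 30 mm long, parallel to the axle, 90 mm from the axle, held by one 8 mm stem at its middle 30 mm clear of the frame. Moves with the frame. From above it can be pinched across its 30 mm length (fingers closing along the axle) and then turns between the pads.
- flip_frame (a joint): Angle of the board frame (rad): 0 = level, component side up, grip on the holder's -x side; pi/2 = grip straight up; pi (its stop) = level, solder side up, grip on the holder's +x side. Stiff: stays where it is left.
- console: Grey fume-extraction control unit fixed to the bench, 170 x 170 mm, with a white panel 142 x 158 mm that slopes 0.40 rad down towards the unit's -x side (rear of the panel 145 mm high, front 86 mm). Origin: centre of the underside, z up. The knob's axis leaves the panel 115 mm above the origin and leans 0.40 rad from vertical towards -x: direction (-0.389, 0, 0.921) in the unit's frame.
- knob_top (a point): Centre of the top face of the blue valve knob, which is round, 58 mm in diameter and stands 40 mm above an aluminium skirt disc 97 mm in diameter. Its z axis is the knob's axis, away from the panel; its x axis turns with the knob and points along the yellow pointer.
- pointer (a point): Tip of the yellow pointer at the edge of the knob's skirt, 50 mm from the knob's axis and 40.5 mm below the knob's top. Turns with the knob.
- set_mark (a point): Inner end of the red mark (12 x 7 mm, standing 2 mm above the skirt's top) on the black set ring around the skirt, 50 mm from the axis, at the same height as the pointer tip: where the pointer must point.
- valve (a joint): Angle of the valve knob (rad): 0 = shut, pointer at the green tick on the upper (+x) side of the panel; grows anticlockwise as seen facing the knob, up to a stop at 6.0. Stiff, stays where it is left; needs about 0.3 N m, gripped firmly (40 N or more).
- set_ring (a joint): Angle of the set ring with the red mark, counted like the valve's: the valve reading at which the pointer is on the mark. Not to be moved.
- multimeter: Yellow multimeter lying on the bench, 170 x 85 x 40 mm, origin at the centre of its underside. A bystander.
- solder_spool: White spool of solder, 64 mm in diameter, 52 mm high, origin at the centre of its underside. A bystander.
- iron_stand: Soldering iron in its stand, base 100 x 80 mm, 200 mm high, origin at the centre of its underside. A bystander.

How it is judged:
On the way, in this order (a step that is already met when the one before it is completed fails the run):
1. the board is turned right over, solder side up and level (value of joint flip_frame above 3 rad), for 0.2 s.
2. the valve's pointer is on the red mark (distance between pointer and set_mark below 0.005 m), for 0.2 s.
At the end, for the whole second after the job is handed in: The board frame lies level with the solder side up (within 0.14 rad of its stop), the valve's pointer tip is within 5 mm (about 0.1 rad) of the red mark, the mark is where it was (5 mm) (value of joint flip_frame above 3 rad and distance between pointer and set_mark below 0.005 m and distance of set_mark from where it was at the start of the episode below 0.005 m); the robot touches nothing.
It fails at once if the valve is turned (pointer moved over 12 mm) while the board is not turned right over (frame below 2.9 rad) (distance of pointer from where it was at the start of the episode above 0.012 m and value of joint flip_frame below 2.9 rad).
It fails at once if the red mark is moved by more than 6 mm (distance of set_mark from where it was at the start of the episode above 0.006 m).
It fails at once if the multimeter is moved by more than 15 mm (distance of multimeter from where it was at the start of the episode above 0.015 m).
It fails at once if the solder spool is moved by more than 15 mm (distance of solder_spool from where it was at the start of the episode above 0.015 m).
It fails at once if the iron stand is moved by more than 15 mm (distance of iron_stand from where it was at the start of the episode above 0.015 m).
It also fails if it takes over 72 s, if anything falls off the work surface, if the arm or the gripper's body presses on something with over 40 N, if the wrist force passes 120 N, or if a joint passes its speed limit or range.

## Robot

A 7-joint arm with a two-finger parallel gripper is mounted at the origin on the work surface. World frame = base frame: x ahead of the robot, y to its left, z up, the work surface at z = 0. Lengths are in m, angles in rad, forces in N, time in s.
With the tool pointing down it reaches from about 0.4 to 0.9 m from the base axis. Payload 5.5 kg.
Tool frame: the origin (TCP) lies midway between the tips of the shut fingers; the grasp point (between the pads) lies 19 mm behind it; z points along the fingers, y is the line along which they close (so a half turn about z gives the same grasp; the last joint's range is limited). The gripper opens to 85 mm and grips with 20 to 120 N. Pads are 22 mm wide; open, the fingers measure 114 mm over their backs; the gripper's body (76 mm by 85 mm) begins 54 mm behind the grasp point. The pads swing forward as they close: fully open they stand 13 mm farther back than shut.
Start: joints at [-0.882, 0.501, -0.427, 1.55, 0.221, 1.138, -0.21], TCP at [0.268, 0.592, 0.231] pointing down, gripper open.
Joint ranges: [-2.88, 2.88], [-0.31, 2.03], [-1.54, 1.56], [0.2, 2.42], [-1.41, 4.55], [0.19, 2.02], [-2.57, 2.57]. Speed limits (rad/s): [2.57, 2.57, 3.14, 3.14, 3.14, 3.14, 3.14].

## Interface

Orientations are given as a unit quaternion [x, y, z, w].
In Python, from bench import bot gives the robot as it stands.
- The arm moves only by the tool servo_tool, never from a script. Its argument "rows" is a list of rows, each an object of numbers: "rx", "ry", "rz": the turn, a rotation vector about the tool's x, y, z in rad; "tx", "ty", "tz": the shift along the tool's x, y, z in mm; "fingers": the finger opening in mm, from 0 to 85.4. In form: [{"rx": .., "ry": .., "rz": .., "tx": .., "ty": .., "tz": .., "fingers": ..}, ...]. A call has exactly 10 rows; each row is the pose to reach, as a shift and turn from the pose commanded when the call began, along the tool's axes at that moment; what a row does not reach only later rows make up. A row lasts 1/10 s, in which the tool goes at most 50 mm and 8.59 degrees, less where a joint would pass 70% of its speed; a pose out of reach is approached as far as the arm can. A call with a gripper value outside its range is refused whole. The fingers move at their own pace and stop on an object; the grip force is fixed at half the most. Time passes only in rows, so rows that repeat a pose let the fingers close, or fill a call up. It gives the time, the measured TCP pose, the force, the opening and the grip force at its end, in the units of the state.
- bot.get_state(): the state, without advancing time (a new reading comes with each control period).
- bot.camera(name): name is "scene" or "top" or "wrist"; returns a dict with "image" (420x560x3 uint8, red, green, blue), "depth" (420x560 float32, m along the optical axis (not along the pixel's ray), 0 where there is no reading), "fx", "fy", "cx", "cy" (pixels), "eye" and "rotation" of the camera in the world. Camera axes: x right, y up, looking along -z (the intrinsics and any distortion apply to the point x, -y, -z); pixel columns grow to the right and rows downward; lengths in m; the calibration is good to about 2 mm. A picture is of the moment at which its call begins.
- bot.job_done(): hands the job in; it is judged then, once.
Trained networks look in a picture, given as the dict that the camera call returned (one of the last four; its "shot" number tells which), for a name from the list of things; names that differ only in an ending like _2 or _b are one class to them, and where a whole thing is asked for, a point or a joint stands for the part that bears it (a point fixed in the world has none). Each returns a list of dicts, best first, with "score" (0 to 1); they miss things now and then, are a little off and sometimes report something else, mostly with a low value. They report only what shows in the picture. A call takes as long as a camera call.
- bot.trace(picture, thing): "pixels" (420x560 bool, what is visible of it).
- bot.mark_of(picture, thing): "centre" ([x, y, z] in m, in the coordinates of the camera as it stood for that picture, good to about 4 mm: a listed point, or the origin of a listed thing).
The state is a dict: "time_s": time; "q": joint angles; "dq": joint speeds; "tau": joint torques, N m; "eef_pos": TCP position; "orientation": TCP orientation; "ft_force": force on the tool from outside, world axes, zero at the start; "torque": the same for the moment, N m; "opening": opening from 0.0 (shut) to 1.0 (fully open); "grip_force": force on a finger pad.
Only numpy, scipy, OpenCV 4.12 (cv2) and the standard library are available. Lean on these libraries where they do the work, as an engineer would, in place of code of your own. Each camera call takes 0.05 s, during which the arm holds its last target. There are 200 camera calls.

## Working session

There is one attempt and no reset: what is moved stays moved. The work goes in short steps, Python scripts to look and compute and a tool call to move; the robot and the scene stay as the last step left them, time stands still between calls to the robot, and variables do not carry over. Pictures are saved under pics/ and viewed, at most 10 in all, crops included, and the job is handed in when it is done.

Besides the shell and the picture viewer there is one more tool, called by a JSON object that holds its "name" and its "arguments", one argument or row to a line. servo_tool: Moves the arm, as the interface text tells. Its arguments: {"type":"object","properties":{"rows":{"type":"array","items":{"type":"object","properties":{"rx":{"type":"number"},"ry":{"type":"number"},"rz":{"type":"number"},"tx":{"type":"number"},"ty":{"type":"number"},"tz":{"type":"number"},"fingers":{"type":"number"}}}}},"required":["rows"]}

```bash
mkdir -p pics; cat > h.py <<'E'
from bench import bot
import numpy as np, cv2
from scipy.spatial.transform import Rotation as R
def world(p,c):
    return np.array(p['eye'])+rot(p)@np.array(c)
def rot(p):
    r=np.array(p['rotation'],float)
    return r if r.shape==(3,3) else R.from_quat(r).as_matrix()
def cloud(p,m):
    v,u=np.nonzero(m&(p['depth']>0)); d=p['depth'][v,u]
    c=np.stack([(u-p['cx'])/p['fx']*d,-(v-p['cy'])/p['fy']*d,-d],1)
    return np.array(p['eye'])+c@rot(p).T
def save(p,n): cv2.imwrite('pics/'+n,p['image'][:,:,::-1])
E
python3 - <<'E'
from h import *
np.set_printoptions(precision=4,suppress=True)
s=bot.get_state();print(s['time_s'],s['eef_pos'],s['orientation'],s['opening'])
for n in ['scene','top']:
    p=bot.camera(n);save(p,n+'1.png');print(n,np.array(p['eye']),p.keys())
    for t in ['holder','axle','frame_grip','console','knob_top','pointer','set_mark','multimeter','solder_spool','iron_stand']:
        r=bot.mark_of(p,t)
        for d in r[:2]: print(t,round(d['score'],2),world(p,d['centre']))
a,b=[cv2.imread(f'pics/{n}1.png') for n in('scene','top')]
E
```

```text
0.0 [0.2682 0.5913 0.2302] [ 0.2113  0.9774 -0.0009 -0.0002] 0.9989653124094298
scene [ 1.0018 -0.7581  0.9837] dict_keys(['image', 'depth', 'fx', 'fy', 'cx', 'cy', 'eye', 'rotation', 'shot'])
holder 0.92 [ 0.5621 -0.2103  0.0003]
holder 0.5 [0.5576 0.2408 0.1408]
axle 0.64 [ 0.5628 -0.2106  0.0977]
frame_grip 0.96 [ 0.4681 -0.1963  0.1084]
console 0.92 [0.5202 0.2252 0.0025]
knob_top 0.56 [0.4957 0.2266 0.1593]
pointer 0.96 [0.5568 0.2403 0.1396]
set_mark 0.48 [0.4931 0.1798 0.1145]
multimeter 0.71 [ 0.5509  0.5136 -0.0031]
solder_spool 0.88 [ 0.7682 -0.0278 -0.0021]
top [0.4349 0.0163 1.561 ] dict_keys(['image', 'depth', 'fx', 'fy', 'cx', 'cy', 'eye', 'rotation', 'shot'])
holder 0.56 [ 0.561  -0.211   0.0013]
axle 0.77 [ 0.5599 -0.2125  0.0928]
frame_grip 0.8 [ 0.4718 -0.2009  0.112 ]
console 0.92 [ 0.5154  0.2275 -0.0042]
knob_top 0.97 [0.495  0.2246 0.1619]
pointer 0.63 [0.5554 0.2374 0.141 ]
set_mark 0.64 [0.4997 0.1854 0.1141]
solder_spool 0.58 [ 0.7682 -0.0272  0.0022]
iron_stand 0.57 [ 0.6495 -0.4627 -0.0011]
```

View images.

View pics/scene1.png

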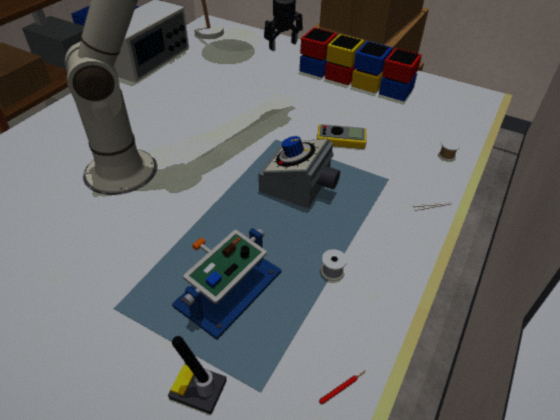

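View pics/top1.png

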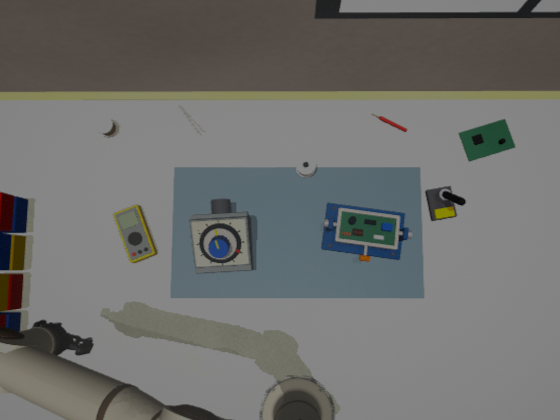

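```bash
python3 - <<'E'
from h import *
np.set_printoptions(precision=4,suppress=True)
for n in ['scene','top']:
    p=bot.camera(n); hsv=cv2.cvtColor(p['image'],cv2.COLOR_RGB2HSV)
    print(n,p['fx'],p['cx'],p['cy'])
    def rep(t,m):
        c=cloud(p,m)
        if len(c): print(t,len(c),np.median(c,0),c.min(0),c.max(0))
    for t in ['frame_grip','knob_top','pointer','set_mark']:
        r=bot.trace(p,t)
        if r: rep(t,r[0]['pixels'])
    H,S,V=[hsv[...,i] for i in range(3)]
    rep('orange',(H>5)&(H<18)&(S>180)&(V>120))
    red=((H<4)|(H>176))&(S>150)&(V>80)
    yel=(H>22)&(H<33)&(S>150)&(V>120)
    for nm,m in(('red',red),('yel',yel)):
        k,l,st,ce=cv2.connectedComponentsWithStats(m.astype(np.uint8))
        for i in range(1,k):
            if st[i,4]>8: rep(nm+str(ce[i].round()),l==i)
E
```

```text
scene 464.11137426105813 282.1954793265254 205.72573825105522
frame_grip 3244 [ 0.5626 -0.2127  0.1025] [ 0.3913 -0.3101 -0.0046] [ 0.6251 -0.0325  0.1266]
knob_top 602 [0.518  0.211  0.1404] [ 0.3857  0.1771 -0.0008] [0.559  0.4405 0.1709]
pointer 541 [0.5179 0.2101 0.1425] [0.4623 0.1771 0.096 ] [0.5577 0.2862 0.1709]
set_mark 166 [0.552  0.1975 0.1342] [0.4652 0.1649 0.0981] [0.5725 0.2756 0.1453]
orange 50 [ 0.4763 -0.2007  0.1184] [ 0.4655 -0.2154  0.1144] [ 0.4817 -0.1869  0.1235]
red[318.  39.] 99 [0.2728 0.8812 0.147 ] [0.1945 0.8656 0.1409] [0.3076 0.9802 0.1525]
red[403.  60.] 123 [0.6225 0.8791 0.1479] [0.5549 0.8654 0.139 ] [0.6643 0.9807 0.1549]
red[338. 389.] 216 [ 0.9131 -0.3171  0.01  ] [ 0.8891 -0.3596  0.0049] [ 0.9379 -0.2719  0.0143]
yel[357.  46.] 22 [0.4203 0.9228 0.1476] [0.4169 0.8735 0.1431] [0.4232 0.9838 0.1521]
yel[338.  47.] 11 [0.3611 0.869  0.1494] [0.3406 0.8636 0.1454] [0.3788 0.8736 0.1514]
yel[320. 133.] 31 [0.4895 0.463  0.031 ] [0.4623 0.447  0.0251] [0.5152 0.5134 0.0397]
yel[349. 139.] 80 [0.5912 0.4874 0.0311] [0.5205 0.4584 0.0219] [0.6377 0.5
[... 523 characters left out ...]
23 -0.1999  0.1198] [ 0.4664 -0.2119  0.1118] [ 0.4811 -0.1855  0.1273]
red[392. 123.] 84 [ 0.9139 -0.31    0.0113] [ 0.8892 -0.3548  0.002 ] [ 0.9363 -0.2695  0.0201]
red[  0. 202.] 33 [0.6405 0.8726 0.1471] [0.5968 0.8685 0.1404] [0.6641 0.8764 0.1544]
red[238. 250.] 10 [0.4944 0.1759 0.1169] [0.4901 0.1711 0.102 ] [0.4989 0.1802 0.1202]
red[  9. 292.] 45 [0.3668 0.8735 0.0703] [0.319  0.8678 0.0639] [0.4211 0.8774 0.0792]
yel[143. 237.] 130 [0.5287 0.4811 0.0326] [0.4614 0.4476 0.0252] [0.6407 0.5237 0.0418]
yel[121. 211.] 18 [0.6218 0.5575 0.034 ] [0.6052 0.5277 0.029 ] [0.6317 0.5773 0.0416]
yel[444. 212.] 155 [ 0.6194 -0.4649  0.0274] [ 0.6034 -0.4949  0.0174] [ 0.6331 -0.4375  0.0359]
```

{"name": "servo_tool", "arguments": {
  "rows": [
    {"tx": -10,"ty": -13,"tz": -10},
    {"tx": -35,"ty": -45,"tz": -30,"rz": -0.03},
    {"tx": -65,"ty": -80,"tz": -50,"rz": -0.06},
    {"tx": -95,"ty": -118,"tz": -60,"rz": -0.09},
    {"tx": -125,"ty": -155,"tz": -60,"rz": -0.12},
    {"tx": -155,"ty": -192,"tz": -60,"rz": -0.15},
    {"tx": -185,"ty": -229,"tz": -60,"rz": -0.18},
    {"tx": -215,"ty": -266,"tz": -60,"rz": -0.21},
    {"tx": -245,"ty": -303,"tz": -60,"rz": -0.24},
    {"tx": -256,"ty": -318,"tz": -60,"rz": -0.25}
  ]
}}

```text
invalid input at $.rows[0]: expected keys rx, ry, rz, tx, ty, tz, fingers
```

{"name": "servo_tool", "arguments": {
  "rows": [
    {"rx": 0,"ry": 0,"rz": 0,"tx": -10,"ty": -13,"tz": -10,"fingers": 85},
    {"rx": 0,"ry": 0,"rz": -0.03,"tx": -35,"ty": -45,"tz": -30,"fingers": 85},
    {"rx": 0,"ry": 0,"rz": -0.06,"tx": -65,"ty": -80,"tz": -50,"fingers": 85},
    {"rx": 0,"ry": 0,"rz": -0.1,"tx": -95,"ty": -118,"tz": -60,"fingers": 85},
    {"rx": 0,"ry": 0,"rz": -0.14,"tx": -125,"ty": -155,"tz": -60,"fingers": 85},
    {"rx": 0,"ry": 0,"rz": -0.18,"tx": -155,"ty": -192,"tz": -60,"fingers": 85},
    {"rx": 0,"ry": 0,"rz": -0.22,"tx": -185,"ty": -229,"tz": -60,"fingers": 85},
    {"rx": 0,"ry": 0,"rz": -0.26,"tx": -215,"ty": -266,"tz": -60,"fingers": 85},
    {"rx": 0,"ry": 0,"rz": -0.3,"tx": -245,"ty": -303,"tz": -60,"fingers": 85},
    {"rx": 0,"ry": 0,"rz": -0.306,"tx": -256,"ty": -318,"tz": -60,"fingers": 85}
  ]
}}

```text
time_s: 2.6
eef_pos: [0.3713, 0.1919, 0.2915]
orientation: [0.062, 0.998, -0.001, 0.001]
ft_force: [-1.0, -0.2, -0.3]
opening: 0.996
grip_force: 0.0
```

```bash
cat >> h.py <<'E'
def togo(pos,Rm):
    """shift (mm) and rotvec in present tool axes to reach world pose"""
    s=bot.get_state(); R0=R.from_quat(s['orientation'])
    return R0.inv().apply(np.array(pos)-s['eef_pos'])*1000, (R0.inv()*R.from_matrix(Rm)).as_rotvec()
def down(yaw):  # tool down, y axis = world y turned by yaw
    y=np.array([-np.sin(yaw),np.cos(yaw),0]);z=np.array([0,0,-1.]);return np.stack([np.cross(y,z),y,z],1)
E
python3 - <<'E'
from h import *
np.set_printoptions(precision=4,suppress=True)
s=bot.get_state();print(s['time_s'],s['eef_pos'],s['orientation'],s['ft_force'],s['q'])
for z in ((.472,-.2,.27),):print(togo(z,down(-.12)))
p=bot.camera('wrist');save(p,'w0.png');print(np.array(p['eye']),rot(p))
for t in ['console','knob_top','pointer','set_mark']:
        r=bot.mark_of(p,t)
        for d in r[:1]: print(t,round(d['score'],2),world(p,d['centre']))
E
```

```text
2.6 [0.3713 0.1919 0.2915] [ 0.0621  0.9981 -0.0007  0.0005] [-0.9941 -0.2077 -0.3412] [-0.2687 -0.0088 -0.2711  2.0218 -0.0008  1.1282  0.907 ]
(array([-148.513 , -376.371 ,   22.1251]), array([-0.0012,  0.0011, -0.0043]))
[0.2903 0.2012 0.4344] [[ 0.1246 -0.9415 -0.3131]
 [ 0.9922  0.1177  0.0408]
 [-0.0015 -0.3157  0.9488]]
console 0.84 [ 0.5175  0.2316 -0.001 ]
knob_top 0.8 [0.4967 0.2276 0.162 ]
pointer 0.66 [0.5581 0.2394 0.1434]
set_mark 0.95 [0.4991 0.1814 0.1217]
```

{"name": "servo_tool", "arguments": {
  "rows": [
    {"rx": 0,"ry": 0,"rz": 0,"tx": -6,"ty": -18,"tz": 0,"fingers": 85},
    {"rx": 0,"ry": 0,"rz": 0,"tx": -22,"ty": -58,"tz": 0,"fingers": 85},
    {"rx": 0,"ry": 0,"rz": 0,"tx": -38,"ty": -102,"tz": 0,"fingers": 85},
    {"rx": 0,"ry": 0,"rz": 0,"tx": -54,"ty": -147,"tz": 5,"fingers": 85},
    {"rx": 0,"ry": 0,"rz": 0,"tx": -72,"ty": -192,"tz": 10,"fingers": 85},
    {"rx": 0,"ry": 0,"rz": 0,"tx": -90,"ty": -237,"tz": 15,"fingers": 85},
    {"rx": 0,"ry": 0,"rz": 0,"tx": -108,"ty": -282,"tz": 20,"fingers": 85},
    {"rx": 0,"ry": 0,"rz": 0,"tx": -126,"ty": -327,"tz": 25,"fingers": 85},
    {"rx": 0,"ry": 0,"rz": 0,"tx": -142,"ty": -362,"tz": 30,"fingers": 85},
    {"rx": 0,"ry": 0,"rz": 0,"tx": -148,"ty": -376,"tz": 30,"fingers": 85}
  ]
}}

```text
time_s: 3.85
eef_pos: [0.4732, -0.1968, 0.2604]
orientation: [0.061, 0.998, -0.001, -0.0]
ft_force: [-0.1, 0.4, -1.0]
opening: 0.994
grip_force: 0.0
```

```bash
python3 - <<'E'
from h import *
np.set_printoptions(precision=4,suppress=True)
s=bot.get_state();print(s['time_s'],s['eef_pos'],s['ft_force'])
p=bot.camera('wrist');save(p,'w1.png')
for t in ['holder','axle','frame_grip']:
    for d in bot.mark_of(p,t)[:2]: print(t,round(d['score'],2),world(p,d['centre']))
hsv=cv2.cvtColor(p['image'],cv2.COLOR_RGB2HSV);H,S,V=[hsv[...,i] for i in range(3)]
m=(H>5)&(H<18)&(S>180)&(V>120)
k,l,st,ce=cv2.connectedComponentsWithStats(m.astype(np.uint8))
for i in range(1,k):
    if st[i,4]>30:
        c=cloud(p,l==i);print(ce[i],st[i],np.median(c,0),np.percentile(c,2,0),np.percentile(c,98,0))
        top=c[c[:,2]>c[:,2].max()-.006]
        w,v=np.linalg.eigh(np.cov(c[:,:2].T));print('dir',v[:,1],np.sqrt(w))
g=(H>45)&(H<85)&(S>80)
c=cloud(p,g);c=c[(c[:,2]>.06)&(c[:,2]<.15)]
cc=c.mean(0);u,sv,vt=np.linalg.svd(c-cc,full_matrices=False);print('board',cc,vt,len(c))
E
```

```text
3.85 [ 0.4732 -0.1968  0.2604] [-0.0876  0.3571 -0.9673]
holder 0.69 [ 0.5607 -0.2082  0.0012]
axle 0.82 [ 0.5615 -0.2116  0.0998]
frame_grip 0.89 [ 0.4668 -0.2005  0.1141]
board [ 0.5577 -0.2118  0.1028] [[ 0.2044  0.9788 -0.0093]
 [ 0.9704 -0.2039 -0.1294]
 [ 0.1286 -0.0175  0.9915]] 5586
```

View pics/w1.png

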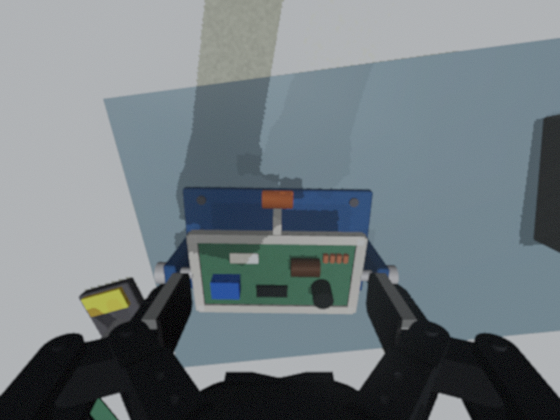

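```bash
python3 - <<'E'
from h import *
np.set_printoptions(precision=4,suppress=True)
p=bot.camera('wrist')
im=p['image'].astype(int);m=(im[...,0]>90)&(im[...,0]>1.8*im[...,2])&(im[...,0]-im[...,1]>40)
m2=np.zeros_like(m);m2[185:215,255:300]=m[185:215,255:300]
c=cloud(p,m2);print(len(c),c.mean(0),np.percentile(c,[2,50,98],0))
w,v=np.linalg.eigh(np.cov(c[:,:2].T));print('dir',v[:,1],np.sqrt(w))
# frame yaw from light edge pixels at ~frame height
m=(im.min(2)>110);q=np.zeros_like(m);q[225:320,185:372]=m[225:320,185:372]
c=cloud(p,q);c=c[(c[:,2]>.08)&(c[:,2]<.13)]
r=cv2.minAreaRect(c[:,:2].astype(np.float32)*1000);print(r,len(c))
E
```

```text
480 [ 0.47   -0.1994  0.1193] [[ 0.463  -0.2133  0.1139]
 [ 0.4696 -0.1994  0.12  ]
 [ 0.4784 -0.1857  0.1222]]
dir [0.1452 0.9894] [0.0042 0.0084]
((556.0653076171875, -206.63983154296875), (200.1464080810547, 116.29862213134766), 82.12213134765625) 4216
```

```bash
python3 - <<'E'
from h import *
np.set_printoptions(precision=4,suppress=True)
print(togo((.471,-.1995,.089),down(-.13)))
E
```

```text
(array([  0.653 ,  -8.1234, 172.0928]), array([ 0.0012, -0.0007,  0.0136]))
```

```bash
python3 - <<'E'
from h import *
np.set_printoptions(precision=5,suppress=True)
for i in range(3):
    s=bot.get_state();print(s['time_s'],s['eef_pos'],s['q'],s['dq']);bot.camera('top')
print(togo((.471,-.1995,.089),down(-.13)))
E
```

```text
4.1 [ 0.47268 -0.19173  0.2611 ] [ 0.18546  0.1884   0.16811  1.87968 -0.03677  1.07734  1.82253] [-0.00474 -0.01332 -0.00157  0.00645  0.00322 -0.0031   0.00457]
4.15 [ 0.47263 -0.19179  0.26127] [ 0.18534  0.18788  0.16831  1.8799  -0.03666  1.07719  1.82276] [ 0.00053 -0.00811  0.00711  0.00244  0.00283 -0.00193  0.00448]
4.2 [ 0.47257 -0.19211  0.26143] [ 0.18546  0.18759  0.16869  1.8799  -0.03646  1.07712  1.82291] [ 0.0034  -0.00243  0.00866  0.00008 -0.00047 -0.00171  0.00276]
(array([  0.73805,  -7.30947, 172.48916]), array([0.00064, 0.00024, 0.01317]))
```

{"name": "servo_tool", "arguments": {
  "rows": [
    {"rx": 0,"ry": 0,"rz": 0.005,"tx": 0,"ty": -3,"tz": 10,"fingers": 85},
    {"rx": 0,"ry": 0,"rz": 0.01,"tx": 0,"ty": -6,"tz": 30,"fingers": 85},
    {"rx": 0,"ry": 0,"rz": 0.01,"tx": 0,"ty": -6,"tz": 55,"fingers": 80},
    {"rx": 0,"ry": 0,"rz": 0.01,"tx": 0,"ty": -6,"tz": 80,"fingers": 75},
    {"rx": 0,"ry": 0,"rz": 0.01,"tx": 0,"ty": -6,"tz": 105,"fingers": 70},
    {"rx": 0,"ry": 0,"rz": 0.01,"tx": 0,"ty": -6,"tz": 128,"fingers": 66},
    {"rx": 0,"ry": 0,"rz": 0.01,"tx": 0,"ty": -6,"tz": 146,"fingers": 62},
    {"rx": 0,"ry": 0,"rz": 0.01,"tx": 0,"ty": -6,"tz": 160,"fingers": 60},
    {"rx": 0,"ry": 0,"rz": 0.01,"tx": 0,"ty": -6,"tz": 169,"fingers": 60},
    {"rx": 0,"ry": 0,"rz": 0.01,"tx": 0,"ty": -6,"tz": 171,"fingers": 60}
  ]
}}

```text
time_s: 5.25
eef_pos: [0.4706, -0.1998, 0.0891]
orientation: [0.065, 0.998, 0.0, -0.001]
ft_force: [-0.1, 0.8, -0.1]
opening: 0.701
grip_force: 0.0
```

```bash
python3 - <<'E'
from h import *
np.set_printoptions(precision=4,suppress=True)
p=bot.camera('wrist');save(p,'w2.png')
s=bot.get_state();print(s['time_s'],s['eef_pos'],s['ft_force'])
for d in bot.mark_of(p,'frame_grip')[:1]: print(round(d['score'],2),world(p,d['centre']))
print(togo((.471,-.1995,.089),down(-.13)))
E
```

```text
5.3 [ 0.471  -0.2     0.0895] [-0.2811 -0.0612  0.3016]
0.71 [ 0.4682 -0.1993  0.1128]
(array([0.579 , 0.6779, 1.2222]), array([ 0.0001, -0.0002,  0.0003]))
```

View pics/w2.png

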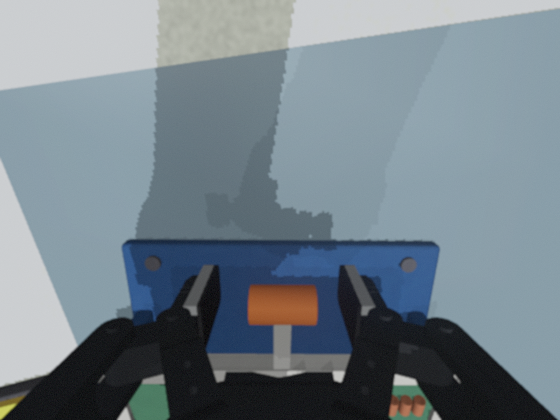

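{"name": "servo_tool", "arguments": {
  "rows": [
    {"rx": 0,"ry": 0,"rz": 0,"tx": 0,"ty": 0,"tz": 0,"fingers": 40},
    {"rx": 0,"ry": 0,"rz": 0,"tx": 0,"ty": 0,"tz": 0,"fingers": 10},
    {"rx": 0,"ry": 0,"rz": 0,"tx": 0,"ty": 0,"tz": 0,"fingers": 10},
    {"rx": 0,"ry": 0,"rz": 0,"tx": 0,"ty": 0,"tz": 0,"fingers": 10},
    {"rx": 0,"ry": 0,"rz": 0,"tx": 0,"ty": 0,"tz": 0,"fingers": 10},
    {"rx": 0,"ry": 0,"rz": 0,"tx": 0,"ty": 0,"tz": 0,"fingers": 10},
    {"rx": 0,"ry": 0,"rz": 0,"tx": 0,"ty": 0,"tz": 0,"fingers": 10},
    {"rx": 0,"ry": 0,"rz": 0,"tx": 0,"ty": 0,"tz": 0,"fingers": 10},
    {"rx": 0,"ry": 0,"rz": 0,"tx": 0,"ty": 0,"tz": 0,"fingers": 10},
    {"rx": 0,"ry": 0,"rz": 0,"tx": 0,"ty": 0,"tz": 0,"fingers": 10}
  ]
}}

```text
time_s: 6.35
eef_pos: [0.4723, -0.1985, 0.0909]
orientation: [0.064, 0.998, 0.001, 0.0]
ft_force: [-0.4, 6.3, 2.4]
opening: 0.339
grip_force: 59.5
```

{"name": "servo_tool", "arguments": {
  "rows": [
    {"rx": 0,"ry": 0,"rz": 0,"tx": -1,"ty": 0,"tz": -6,"fingers": 10},
    {"rx": 0,"ry": 0,"rz": 0,"tx": -4,"ty": 0,"tz": -17,"fingers": 10},
    {"rx": 0,"ry": 0,"rz": 0,"tx": -9,"ty": 0,"tz": -29,"fingers": 10},
    {"rx": 0,"ry": 0,"rz": 0,"tx": -16,"ty": 0,"tz": -41,"fingers": 10},
    {"rx": 0,"ry": 0,"rz": 0,"tx": -25,"ty": 0,"tz": -51,"fingers": 10},
    {"rx": 0,"ry": 0,"rz": 0,"tx": -35,"ty": 0,"tz": -60,"fingers": 10},
    {"rx": 0,"ry": 0,"rz": 0,"tx": -46,"ty": 0,"tz": -67,"fingers": 10},
    {"rx": 0,"ry": 0,"rz": 0,"tx": -58,"ty": 0,"tz": -73,"fingers": 10},
    {"rx": 0,"ry": 0,"rz": 0,"tx": -71,"ty": 0,"tz": -77,"fingers": 10},
    {"rx": 0,"ry": 0,"rz": 0,"tx": -83,"ty": 0,"tz": -78,"fingers": 10}
  ]
}}

```text
time_s: 7.35
eef_pos: [0.5515, -0.2094, 0.1688]
orientation: [0.065, 0.998, 0.001, -0.003]
ft_force: [-8.2, 6.0, 7.5]
opening: 0.337
grip_force: 59.5
```

```bash
python3 - <<'E'
from h import *
np.set_printoptions(precision=4,suppress=True)
s=bot.get_state();print(s['time_s'],s['eef_pos'],s['ft_force'],s['torque'],s['opening'],s['grip_force'])
p=bot.camera('scene')
for t in ['frame_grip','axle']:
  for d in bot.mark_of(p,t)[:1]: print(t,round(d['score'],2),world(p,d['centre']))
E
```

```text
7.35 [ 0.5515 -0.2094  0.1688] [-8.1788  5.9946  7.5215] [ 1.2572  2.011  -0.0227] 0.33696754902869613 59.491873383522034
frame_grip 0.85 [ 0.5453 -0.2065  0.1864]
axle 0.91 [ 0.5608 -0.21    0.0964]
```

{"name": "servo_tool", "arguments": {
  "rows": [
    {"rx": 0,"ry": 0,"rz": 0,"tx": -13,"ty": 0,"tz": 0,"fingers": 10},
    {"rx": 0,"ry": 0,"rz": 0,"tx": -27,"ty": 0,"tz": 2,"fingers": 10},
    {"rx": 0,"ry": 0,"rz": 0,"tx": -41,"ty": 0,"tz": 7,"fingers": 10},
    {"rx": 0,"ry": 0,"rz": 0,"tx": -55,"ty": 0,"tz": 14,"fingers": 10},
    {"rx": 0,"ry": 0,"rz": 0,"tx": -67,"ty": 0,"tz": 23,"fingers": 10},
    {"rx": 0,"ry": 0,"rz": 0,"tx": -77,"ty": 0,"tz": 34,"fingers": 10},
    {"rx": 0,"ry": 0,"rz": 0,"tx": -86,"ty": 0,"tz": 47,"fingers": 10},
    {"rx": 0,"ry": 0,"rz": 0,"tx": -92,"ty": 0,"tz": 61,"fingers": 10},
    {"rx": 0,"ry": 0,"rz": 0,"tx": -95,"ty": 0,"tz": 75,"fingers": 10},
    {"rx": 0,"ry": 0,"rz": 0,"tx": -96,"ty": 0,"tz": 89,"fingers": 10}
  ]
}}

```text
time_s: 8.5
eef_pos: [0.6525, -0.2233, 0.0821]
orientation: [0.064, 0.998, -0.0, 0.003]
ft_force: [1.3, 2.0, 9.3]
opening: 0.338
grip_force: 76.6
```

{"name": "servo_tool", "arguments": {
  "rows": [
    {"rx": 0,"ry": 0,"rz": 0,"tx": 0,"ty": 0,"tz": 2,"fingers": 10},
    {"rx": 0,"ry": 0,"rz": 0,"tx": 0,"ty": 0,"tz": 4,"fingers": 10},
    {"rx": 0,"ry": 0,"rz": 0,"tx": 0,"ty": 0,"tz": 4,"fingers": 10},
    {"rx": 0,"ry": 0,"rz": 0,"tx": 0,"ty": 0,"tz": 4,"fingers": 10},
    {"rx": 0,"ry": 0,"rz": 0,"tx": 0,"ty": 0,"tz": 4,"fingers": 10},
    {"rx": 0,"ry": 0,"rz": 0,"tx": 0,"ty": 0,"tz": 4,"fingers": 10},
    {"rx": 0,"ry": 0,"rz": 0,"tx": 0,"ty": 0,"tz": 4,"fingers": 10},
    {"rx": 0,"ry": 0,"rz": 0,"tx": 0,"ty": 0,"tz": 4,"fingers": 10},
    {"rx": 0,"ry": 0,"rz": 0,"tx": 0,"ty": 0,"tz": 4,"fingers": 10},
    {"rx": 0,"ry": 0,"rz": 0,"tx": 0,"ty": 0,"tz": 4,"fingers": 10}
  ]
}}

```text
time_s: 9.5
eef_pos: [0.6525, -0.2233, 0.0782]
orientation: [0.064, 0.998, -0.0, 0.003]
ft_force: [4.0, 2.0, 5.5]
opening: 0.336
grip_force: 76.9
```

```bash
python3 - <<'E'
from h import *
np.set_printoptions(precision=4,suppress=True)
s=bot.get_state();print(s['time_s'],s['eef_pos'],s['ft_force'],s['torque'],s['opening'],s['grip_force'])
p=bot.camera('scene');save(p,'s2.png')
for t in ['frame_grip','axle']:
  for d in bot.mark_of(p,t)[:1]: print(t,round(d['score'],2),world(p,d['centre']))
for n in ('scene','wrist'):
  p=bot.camera(n);im=p['image'].astype(int);m=(im[...,1]>1.25*im[...,0])&(im[...,1]>1.15*im[...,2])
  c=cloud(p,m);c=c[(abs(c[:,0]-.56)<.06)&(abs(c[:,1]+.21)<.1)&(c[:,2]>.06)&(c[:,2]<.14)]
  if len(c)>50: print(n,len(c),c.mean(0),np.linalg.svd(c-c.mean(0),full_matrices=False)[2][2])
E
```

```text
9.5 [ 0.6525 -0.2233  0.0782] [3.9776 2.0427 5.4845] [ 0.455 -0.323  0.346] 0.3359438642933724 76.92390561103821
frame_grip 0.59 [ 0.6471 -0.2235  0.1088]
scene 982 [ 0.5539 -0.2317  0.1001] [-0.1506  0.0218  0.9884]
wrist 76817 [ 0.5675 -0.2123  0.1034] [ 0.1456 -0.0204 -0.9891]
```

{"name": "servo_tool", "arguments": {
  "rows": [
    {"rx": 0,"ry": 0,"rz": 0,"tx": 0,"ty": 0,"tz": 2,"fingers": 10},
    {"rx": 0,"ry": 0,"rz": 0,"tx": 0,"ty": 0,"tz": 4,"fingers": 10},
    {"rx": 0,"ry": 0,"rz": 0,"tx": 0,"ty": 0,"tz": 6,"fingers": 10},
    {"rx": 0,"ry": 0,"rz": 0,"tx": 0,"ty": 0,"tz": 8,"fingers": 10},
    {"rx": 0,"ry": 0,"rz": 0,"tx": 0,"ty": 0,"tz": 10,"fingers": 10},
    {"rx": 0,"ry": 0,"rz": 0,"tx": 0,"ty": 0,"tz": 11,"fingers": 10},
    {"rx": 0,"ry": 0,"rz": 0,"tx": 0,"ty": 0,"tz": 12,"fingers": 10},
    {"rx": 0,"ry": 0,"rz": 0,"tx": 0,"ty": 0,"tz": 12,"fingers": 10},
    {"rx": 0,"ry": 0,"rz": 0,"tx": 0,"ty": 0,"tz": 12,"fingers": 10},
    {"rx": 0,"ry": 0,"rz": 0,"tx": 0,"ty": 0,"tz": 12,"fingers": 10}
  ]
}}

```text
time_s: 10.75
eef_pos: [0.6507, -0.2231, 0.0654]
orientation: [0.065, 0.998, 0.0, 0.001]
ft_force: [2.3, 3.1, 5.4]
opening: 0.336
grip_force: 75.7
```

```bash
cat > brd.py <<'E'
from h import *
np.set_printoptions(precision=4,suppress=True)
s=bot.get_state();print(s['time_s'],s['eef_pos'],s['ft_force'],s['torque'],s['opening'],s['grip_force'])
for n in ('scene','wrist'):
  p=bot.camera(n);save(p,f'b_{n}_{int(s["time_s"]*100)}.png');im=p['image'].astype(int);m=(im[...,1]>1.25*im[...,0])&(im[...,1]>1.15*im[...,2])
  c=cloud(p,m);c=c[(abs(c[:,0]-.56)<.06)&(abs(c[:,1]+.21)<.1)&(c[:,2]>.06)&(c[:,2]<.14)]
  if len(c)>50: print(n,len(c),c.mean(0),np.linalg.svd(c-c.mean(0),full_matrices=False)[2][2])
E
python3 brd.py;ls pics
```

```text
10.75 [ 0.6507 -0.2231  0.0654] [2.321  3.1206 5.3612] [ 0.6942  0.2713 -0.3244] 0.33552293773465613 75.742746591568
scene 1087 [ 0.554  -0.2326  0.1007] [-0.015   0.0027  0.9999]
wrist 89114 [ 0.5682 -0.2125  0.1025] [-0.0109  0.0019  0.9999]
b_scene_1075.png
b_wrist_1075.png
s2.png
scene1.png
top1.png
w0.png
w1.png
w2.png
```

{"name": "servo_tool", "arguments": {
  "rows": [
    {"rx": 0,"ry": 0,"rz": 0,"tx": 0,"ty": 0,"tz": 1,"fingers": 10},
    {"rx": 0,"ry": 0,"rz": 0,"tx": 0,"ty": 0,"tz": 2,"fingers": 10},
    {"rx": 0,"ry": 0,"rz": 0,"tx": 0,"ty": 0,"tz": 2,"fingers": 10},
    {"rx": 0,"ry": 0,"rz": 0,"tx": 0,"ty": 0,"tz": 0,"fingers": 50},
    {"rx": 0,"ry": 0,"rz": 0,"tx": 0,"ty": 0,"tz": 0,"fingers": 60},
    {"rx": 0,"ry": 0,"rz": 0,"tx": 0,"ty": 0,"tz": 0,"fingers": 60},
    {"rx": 0,"ry": 0,"rz": 0,"tx": 0,"ty": 0,"tz": 0,"fingers": 60},
    {"rx": 0,"ry": 0,"rz": 0,"tx": 0,"ty": 0,"tz": 0,"fingers": 60},
    {"rx": 0,"ry": 0,"rz": 0,"tx": 0,"ty": 0,"tz": -10,"fingers": 60},
    {"rx": 0,"ry": 0,"rz": 0,"tx": 0,"ty": 0,"tz": -25,"fingers": 60}
  ]
}}

```text
time_s: 11.85
eef_pos: [0.6482, -0.2232, 0.088]
orientation: [0.065, 0.998, 0.0, -0.001]
ft_force: [-0.1, 0.4, -0.0]
opening: 0.704
grip_force: 0.0
```

{"name": "servo_tool", "arguments": {
  "rows": [
    {"rx": 0,"ry": 0,"rz": 0,"tx": 0,"ty": 0,"tz": -20,"fingers": 60},
    {"rx": 0,"ry": 0,"rz": 0,"tx": 0,"ty": 0,"tz": -45,"fingers": 60},
    {"rx": 0,"ry": 0,"rz": 0,"tx": 0,"ty": 0,"tz": -70,"fingers": 60},
    {"rx": 0,"ry": 0,"rz": 0,"tx": 10,"ty": 0,"tz": -100,"fingers": 85},
    {"rx": 0,"ry": 0,"rz": 0,"tx": 30,"ty": 0,"tz": -130,"fingers": 85},
    {"rx": 0,"ry": 0,"rz": 0,"tx": 55,"ty": 0,"tz": -160,"fingers": 85},
    {"rx": 0,"ry": 0,"rz": 0,"tx": 85,"ty": 0,"tz": -190,"fingers": 85},
    {"rx": 0,"ry": 0,"rz": 0,"tx": 120,"ty": 0,"tz": -210,"fingers": 85},
    {"rx": 0,"ry": 0,"rz": 0,"tx": 150,"ty": 0,"tz": -220,"fingers": 85},
    {"rx": 0,"ry": 0,"rz": 0,"tx": 160,"ty": 0,"tz": -220,"fingers": 85}
  ]
}}

```text
time_s: 12.85
eef_pos: [0.4889, -0.2035, 0.3121]
orientation: [0.066, 0.998, -0.0, 0.002]
ft_force: [-0.1, 0.6, 0.6]
opening: 0.999
grip_force: 0.0
```

```bash
python3 brd.py; python3 - <<'E'
from h import *
np.set_printoptions(precision=4,suppress=True)
print(bot.get_state()['q'])
p=bot.camera('top');im=p['image'].astype(int)
# panel white points for console yaw/position
m=(im.min(2)>120);c=cloud(p,m);c=c[(abs(c[:,0]-.52)<.1)&(abs(c[:,1]-.226)<.1)&(c[:,2]>.07)&(c[:,2]<.16)]
w=np.linalg.svd(c-c.mean(0),full_matrices=False)[2][2];print(len(c),c.mean(0),w)
print(cv2.minAreaRect(c[:,:2].astype(np.float32)*1000))
E
```

```text
12.85 [ 0.4889 -0.2035  0.3121] [-0.0831  0.5882  0.563 ] [-0.0628 -0.0137  0.0086] 0.9992943910847577 0.0
scene 1471 [ 0.5605 -0.2137  0.1008] [ 0.0051 -0.0022 -1.    ]
wrist 6124 [ 0.5598 -0.2115  0.1024] [0.0001 0.0005 1.    ]
[ 0.1818  0.1809  0.1843  1.7745 -0.0362  1.1866  1.8168]
643 [0.5081 0.2166 0.1137] [-0.4258 -0.0483  0.9035]
((517.281982421875, 228.017822265625), (127.25275421142578, 153.721435546875), 3.5902323722839355)
```

```bash
cat >> h.py <<'E'
def axis(psi): return np.array([-.3894*np.cos(psi),-.3894*np.sin(psi),.9211])
def kpose(psi,yaw): # tool along knob axis, tool y = console y turned by yaw about knob axis
    z=-axis(psi);y=np.array([-np.sin(psi),np.cos(psi),0]);M=np.stack([np.cross(y,z),y,z],1)
    return R.from_rotvec(axis(psi)*yaw).as_matrix()@M
E
python3 - <<'E'
from h import *
np.set_printoptions(precision=3,suppress=True)
print(togo(np.array([.496,.2265,.161])+.12*axis(.08),kpose(.08,-.1)))
E
```

```text
(array([ 96.159, 416.571,  37.493]), array([-0.062, -0.393, -0.108]))
```

{"name": "servo_tool", "arguments": {
  "rows": [
    {"rx": 0,"ry": 0,"rz": 0,"tx": 5,"ty": 15,"tz": 0,"fingers": 85},
    {"rx": 0,"ry": 0,"rz": 0,"tx": 14,"ty": 55,"tz": 0,"fingers": 85},
    {"rx": -0.01,"ry": -0.05,"rz": -0.01,"tx": 24,"ty": 103,"tz": 0,"fingers": 85},
    {"rx": -0.02,"ry": -0.11,"rz": -0.03,"tx": 36,"ty": 153,"tz": 0,"fingers": 85},
    {"rx": -0.03,"ry": -0.17,"rz": -0.05,"tx": 48,"ty": 203,"tz": 2,"fingers": 85},
    {"rx": -0.04,"ry": -0.23,"rz": -0.07,"tx": 60,"ty": 253,"tz": 6,"fingers": 85},
    {"rx": -0.05,"ry": -0.29,"rz": -0.08,"tx": 72,"ty": 303,"tz": 12,"fingers": 85},
    {"rx": -0.06,"ry": -0.35,"rz": -0.1,"tx": 84,"ty": 353,"tz": 20,"fingers": 85},
    {"rx": -0.06,"ry": -0.38,"rz": -0.11,"tx": 92,"ty": 396,"tz": 30,"fingers": 85},
    {"rx": -0.06,"ry": -0.39,"rz": -0.11,"tx": 96,"ty": 416,"tz": 37,"fingers": 85}
  ]
}}

```text
time_s: 14.0
eef_pos: [0.4477, 0.2282, 0.2708]
orientation: [0.006, 0.981, 0.019, 0.195]
ft_force: [-1.0, -0.1, -0.2]
opening: 0.994
grip_force: 0.0
```

```bash
cat > knob.py <<'E'
from h import *
np.set_printoptions(precision=4,suppress=True)
s=bot.get_state();print(s['time_s'],s['eef_pos'],s['ft_force'],s['q'])
import sys
for n in sys.argv[2:]:
    p=bot.camera(n);save(p,sys.argv[1]+n+'.png');im=p['image'].astype(int)
    P={}
    for t in ['console','knob_top','pointer','set_mark']:
        for d in bot.mark_of(p,t)[:1]: P[t]=world(p,d['centre']);print(n,t,round(d['score'],2),P[t])
    m=(im.min(2)>100)&(np.ptp(im,axis=2)<40);c=cloud(p,m);c=c[(abs(c[:,0]-.52)<.1)&(abs(c[:,1]-.226)<.1)&(c[:,2]>.07)&(c[:,2]<.16)]
    c0=np.median(c,0)
    w=np.linalg.svd(c-c0,full_matrices=False)[2][2];k=abs((c-c0)@w)<.004;c=c[k]
    if len(c)>100:
        w=np.linalg.svd(c-c.mean(0),full_matrices=False)[2][2];w*=np.sign(w[2]);print('panel',len(c),c.mean(0),w,'yaw',np.arctan2(-w[1],-w[0]))
E
python3 knob.py k1 wrist top
```

```text
14.0 [0.4477 0.2282 0.2708] [-0.9659 -0.1116 -0.165 ] [-0.2725 -0.035  -0.3941  2.1627  0.3109  0.6994  0.6832]
wrist console 0.69 [ 0.5169  0.2314 -0.0015]
wrist knob_top 0.72 [0.493  0.2293 0.1591]
wrist pointer 0.86 [0.5595 0.2386 0.1419]
wrist set_mark 0.91 [0.4972 0.1814 0.1207]
panel 1985 [0.5142 0.228  0.1223] [-0.3323 -0.0125  0.9431] yaw 0.037558770522851836
top console 0.57 [ 0.5136  0.2273 -0.0023]
top knob_top 0.66 [0.4985 0.2268 0.1587]
top pointer 0.92 [0.5603 0.2398 0.1441]
top set_mark 0.74 [0.4998 0.1836 0.1143]
panel 526 [0.5125 0.2297 0.1175] [-0.4077 -0.0238  0.9128] yaw 0.058429443989132406
```

View pics/k1wrist.png

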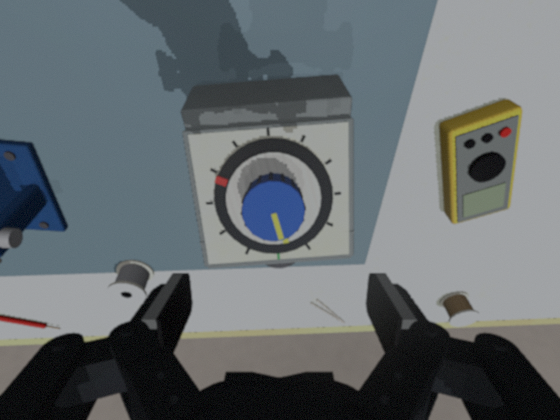

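```bash
cat > ang.py <<'E'
from h import *
import sys
np.set_printoptions(precision=4,suppress=True)
psi=.055
def run(p,center=None,verbose=True):
    im=p['image'].astype(int); hsv=cv2.cvtColor(p['image'],cv2.COLOR_RGB2HSV);H,S,V=[hsv[...,i].astype(int) for i in range(3)]
    kt=np.array([.4957,.2277,.160]);n=axis(psi);o=kt-.0405*n
    ex=np.array([.9211*np.cos(psi),.9211*np.sin(psi),.3894]);ey=np.array([-np.sin(psi),np.cos(psi),0])
    vv,uu=np.mgrid[:420,:560];d=np.stack([(uu-p['cx'])/p['fx'],-(vv-p['cy'])/p['fy'],-np.ones_like(uu,float)],-1)@rot(p).T
    def proj(m,h):
        e=np.array(p['eye']);D=d[m];t=((o+h*n-e)@n)/(D@n);q=e+D*t[:,None]-o;return np.stack([q@ex,q@ey],1)*1000
    X=proj(np.ones((420,560),bool),0).reshape(420,560,2);near=np.hypot(X[...,0],X[...,1])<90
    dark=(V<60)&near
    k,l,st,ce=cv2.connectedComponentsWithStats(dark.astype(np.uint8));i=1+np.argmax(st[1:,4])
    q=X[l==i].astype(np.float32);r=cv2.minEnclosingCircle(q);print('ring',st[i],r, cv2.fitEllipse(cv2.convexHull(q)))
    for nm,m in(('red',((H<6)|(H>174))&(S>140)&(V>60)),('green',(H>40)&(H<90)&(S>60)&(V>40)),('yellow',(H>20)&(H<36)&(S>110))):
        for h in ((0,.0405) if nm=='yellow' else (0,)):
            m1=m&near; q=proj(m1,h)
            if len(q): print(nm,h,len(q),q.mean(0),'min',q.min(0),'max',q.max(0), 'ang',np.arctan2(*(np.median(q,0)-np.array(r[0] if h==0 else (0,0)))[::-1]))
            if nm=='yellow' and h and len(q)>5: w,v=np.linalg.eigh(np.cov(q.T));print('  dir',np.arctan2(v[1,1],v[0,1]))
            if nm=='yellow': print('  px',np.argwhere(m1).mean(0) if len(q) else None)
if __name__=='__main__':
    for n in sys.argv[1:]:
        print(n);run(bot.camera(n))
E
python3 ang.py wrist top
```

```text
wrist
ring [ 223  136  117  115 3006] ((0.7356283664703369, -2.079859972000122), 60.70695495605469) ((0.35230588912963867, -1.619464635848999), (119.02594757080078, 120.20541381835938), 89.619140625)
red 0 74 [-21.8909 -52.1871] min [-26.2155 -57.3063] max [-17.4811 -46.9083] ang -1.994882622135043
green 0 12 [65.3406 -1.3728] min [61.7216 -2.0875] max [68.9753 -0.6614] ang 0.01095869668282842
yellow 0 88 [31.8397  1.8495] min [17.0307 -2.814 ] max [49.6101  9.0426] ang 0.11655123698600504
  px [224.9205 286.2727]
yellow 0.0405 88 [17.0371  1.6257] min [ 4.195  -2.4184] max [32.4472  7.8633] ang 0.07951225130820273
  dir -2.8755672318968837
  px [224.9205 286.2727]
top
ring [200 224  41  39 390] ((2.9122633934020996, -1.9297778606414795), 61.985172271728516) ((3.8166279792785645, -1.7878527641296387), (118.74689483642578, 122.00936889648438), 58.761226654052734)
red 0 12 [-21.7438 -51.2096] min [-26.5755 -56.2568] max [-16.8036 -47.1434] ang -2.0411250613194674
green 0 2 [30.9767  1.252 ] min [-10.5979  -2.6063] max [72.5512  5.1103] ang 0.11289184305333899
yellow 0 23 [23.5888  7.6849] min [-7.4697  3.7105] max [48.8632 11.8816] ang 0.3026310998464383
  px [237.087  216.0435]
yellow 0.0405 23 [37.1573  1.264 ] min [ 7.0244 -2.592 ] max [61.6785  5.3356] ang 0.022810660559900085
  dir 3.1339887969767837
  px [237.087  216.0435]
```

{"name": "servo_tool", "arguments": {
  "rows": [
    {"rx": 0,"ry": 0,"rz": 0.13,"tx": 0,"ty": 0,"tz": 0,"fingers": 85},
    {"rx": 0,"ry": 0,"rz": 0.26,"tx": 0,"ty": 0,"tz": 0,"fingers": 85},
    {"rx": 0,"ry": 0,"rz": 0.39,"tx": 0,"ty": 0,"tz": 0,"fingers": 85},
    {"rx": 0,"ry": 0,"rz": 0.52,"tx": 0,"ty": 0,"tz": 0,"fingers": 85},
    {"rx": 0,"ry": 0,"rz": 0.65,"tx": 0,"ty": 0,"tz": 0,"fingers": 85},
    {"rx": 0,"ry": 0,"rz": 0.78,"tx": 0,"ty": 0,"tz": 0,"fingers": 85},
    {"rx": 0,"ry": 0,"rz": 0.91,"tx": 0,"ty": 0,"tz": 0,"fingers": 85},
    {"rx": 0,"ry": 0,"rz": 1.04,"tx": 0,"ty": 0,"tz": 0,"fingers": 85},
    {"rx": 0,"ry": 0,"rz": 1.17,"tx": 0,"ty": 0,"tz": 0,"fingers": 85},
    {"rx": 0,"ry": 0,"rz": 1.3,"tx": 0,"ty": 0,"tz": 0,"fingers": 85}
  ]
}}

```text
time_s: 15.6
eef_pos: [0.4492, 0.2218, 0.2715]
orientation: [0.603, 0.773, 0.132, 0.145]
ft_force: [0.5, -0.1, 0.4]
opening: 0.992
grip_force: 0.0
```

{"name": "servo_tool", "arguments": {
  "rows": [
    {"rx": 0,"ry": 0,"rz": 0.13,"tx": 0,"ty": 0,"tz": 0,"fingers": 85},
    {"rx": 0,"ry": 0,"rz": 0.26,"tx": 0,"ty": 0,"tz": 0,"fingers": 85},
    {"rx": 0,"ry": 0,"rz": 0.39,"tx": 0,"ty": 0,"tz": 0,"fingers": 85},
    {"rx": 0,"ry": 0,"rz": 0.52,"tx": 0,"ty": 0,"tz": 0,"fingers": 85},
    {"rx": 0,"ry": 0,"rz": 0.65,"tx": 0,"ty": 0,"tz": 0,"fingers": 85},
    {"rx": 0,"ry": 0,"rz": 0.78,"tx": 0,"ty": 0,"tz": 0,"fingers": 85},
    {"rx": 0,"ry": 0,"rz": 0.91,"tx": 0,"ty": 0,"tz": 0,"fingers": 85},
    {"rx": 0,"ry": 0,"rz": 1.04,"tx": 0,"ty": 0,"tz": 0,"fingers": 85},
    {"rx": 0,"ry": 0,"rz": 1.17,"tx": 0,"ty": 0,"tz": 0,"fingers": 85},
    {"rx": 0,"ry": 0,"rz": 1.25,"tx": 0,"ty": 0,"tz": 0,"fingers": 85}
  ]
}}

```text
time_s: 16.6
eef_pos: [0.4492, 0.2218, 0.2715]
orientation: [0.941, 0.275, 0.192, 0.04]
ft_force: [-0.1, -0.4, -0.4]
opening: 0.995
grip_force: 0.0
```

```bash
python3 knob.py k2 wrist; python3 ang.py wrist; python3 - <<'E'
from h import *
np.set_printoptions(precision=3,suppress=True)
for h in (.12,.06,-.025): print(togo(np.array([.496,.2265,.160])+h*axis(.055),kpose(.055,-2.6)))
E
```

```text
16.6 [0.4492 0.2218 0.2715] [-0.0796 -0.4158 -0.4072] [-0.1846 -0.0379 -0.4667  2.1623  0.3036  0.7004 -1.859 ]
wrist knob_top 0.69 [0.4954 0.2297 0.1619]
wrist set_mark 0.7 [0.4964 0.1795 0.1204]
panel 5311 [0.5203 0.1988 0.1182] [-0.3894 -0.0348  0.9204] yaw 0.0892545836982087
wrist
ring [ 221  132  118  116 3092] ((1.7514171600341797, -1.5116007328033447), 60.623207092285156) ((2.157526969909668, -1.3543484210968018), (119.09246063232422, 119.88874816894531), 105.0151596069336)
red 0 69 [-22.9876 -52.2252] min [-28.209  -57.7795] max [-17.9163 -46.4401] ang -2.0240891140729094
green 0 16 [69.3996 -0.4988] min [66.3371 -1.465 ] max [72.51    0.4892] ang 0.014084439776939232
yellow 0 179 [21.8817  0.5674] min [-7.3095 -8.6122] max [48.932   9.4749] ang 0.013243764860072938
  px [174.4581 287.352 ]
yellow 0.0405 179 [28.4289  5.1194] min [ 3.1209 -2.8391] max [51.881 12.842] ang 0.1381986499656531
  dir -2.8530771602985907
  px [174.4581 287.352 ]
(array([ 0.932, -1.628,  0.947]), array([-0.011,  0.   , -0.024]))
(array([ 0.953, -0.994, 60.945]), array([-0.011,  0.   , -0.024]))
(array([  0.983,  -0.095, 145.943]), array([-0.011,  0.   , -0.024]))
```

{"name": "servo_tool", "arguments": {
  "rows": [
    {"rx": -0.01,"ry": 0,"rz": -0.02,"tx": 1,"ty": -0.5,"tz": 10,"fingers": 85},
    {"rx": -0.01,"ry": 0,"rz": -0.02,"tx": 1,"ty": -0.5,"tz": 30,"fingers": 85},
    {"rx": -0.01,"ry": 0,"rz": -0.02,"tx": 1,"ty": -0.5,"tz": 52,"fingers": 85},
    {"rx": -0.01,"ry": 0,"rz": -0.02,"tx": 1,"ty": -0.5,"tz": 74,"fingers": 85},
    {"rx": -0.01,"ry": 0,"rz": -0.02,"tx": 1,"ty": -0.5,"tz": 94,"fingers": 85},
    {"rx": -0.01,"ry": 0,"rz": -0.02,"tx": 1,"ty": -0.5,"tz": 112,"fingers": 85},
    {"rx": -0.01,"ry": 0,"rz": -0.02,"tx": 1,"ty": -0.5,"tz": 126,"fingers": 85},
    {"rx": -0.01,"ry": 0,"rz": -0.02,"tx": 1,"ty": -0.5,"tz": 137,"fingers": 85},
    {"rx": -0.01,"ry": 0,"rz": -0.02,"tx": 1,"ty": -0.5,"tz": 144,"fingers": 85},
    {"rx": -0.01,"ry": 0,"rz": -0.02,"tx": 1,"ty": -0.5,"tz": 146,"fingers": 85}
  ]
}}

```text
time_s: 17.9
eef_pos: [0.5054, 0.2274, 0.136]
orientation: [0.938, 0.286, 0.192, 0.047]
ft_force: [-0.3, 0.2, 0.1]
opening: 0.994
grip_force: 0.0
```

```bash
python3 - <<'E'
from h import *
np.set_printoptions(precision=3,suppress=True)
p=bot.camera('wrist');save(p,'k3.png')
s=bot.get_state();print(s['time_s'],s['ft_force'],s['torque'])
print(togo(np.array([.4965,.2263,.160])-.025*axis(.055),kpose(.055,-2.6)))
E
```

```text
17.95 [ 0.544 -0.371  0.759] [-0.027  0.397 -0.008]
(array([ 0.493,  1.058, -0.367]), array([-0.001,  0.001, -0.005]))
```

View pics/k3.png

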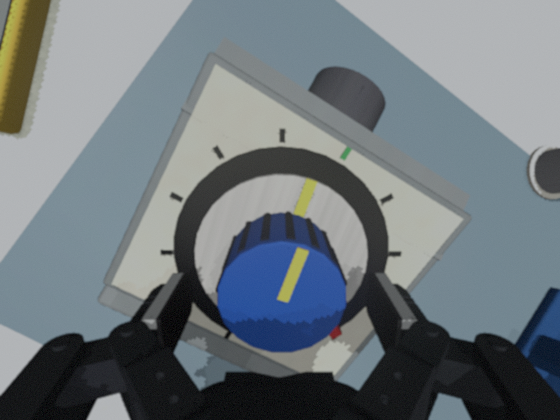

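{"name": "servo_tool", "arguments": {
  "rows": [
    {"rx": 0,"ry": 0,"rz": 0,"tx": 0.5,"ty": 1,"tz": 0,"fingers": 70},
    {"rx": 0,"ry": 0,"rz": 0,"tx": 0.5,"ty": 1,"tz": 0,"fingers": 30},
    {"rx": 0,"ry": 0,"rz": 0,"tx": 0.5,"ty": 1,"tz": 0,"fingers": 30},
    {"rx": 0,"ry": 0,"rz": 0,"tx": 0.5,"ty": 1,"tz": 0,"fingers": 30},
    {"rx": 0,"ry": 0,"rz": 0,"tx": 0.5,"ty": 1,"tz": 0,"fingers": 30},
    {"rx": 0,"ry": 0,"rz": 0,"tx": 0.5,"ty": 1,"tz": 0,"fingers": 30},
    {"rx": 0,"ry": 0,"rz": 0,"tx": 0.5,"ty": 1,"tz": 0,"fingers": 30},
    {"rx": 0,"ry": 0,"rz": 0,"tx": 0.5,"ty": 1,"tz": 0,"fingers": 30},
    {"rx": 0,"ry": 0,"rz": 0,"tx": 0.5,"ty": 1,"tz": 0,"fingers": 30},
    {"rx": 0,"ry": 0,"rz": 0,"tx": 0.5,"ty": 1,"tz": 0,"fingers": 30}
  ]
}}

```text
time_s: 18.95
eef_pos: [0.5065, 0.2272, 0.1382]
orientation: [0.937, 0.286, 0.193, 0.047]
ft_force: [-3.7, -0.7, 5.2]
opening: 0.659
grip_force: 62.1
```

{"name": "servo_tool", "arguments": {
  "rows": [
    {"rx": 0,"ry": 0,"rz": -0.08,"tx": 0,"ty": 0,"tz": 0,"fingers": 30},
    {"rx": 0,"ry": 0,"rz": -0.2,"tx": 0,"ty": 0,"tz": 0,"fingers": 30},
    {"rx": 0,"ry": 0,"rz": -0.32,"tx": 0,"ty": 0,"tz": 0,"fingers": 30},
    {"rx": 0,"ry": 0,"rz": -0.44,"tx": 0,"ty": 0,"tz": 0,"fingers": 30},
    {"rx": 0,"ry": 0,"rz": -0.56,"tx": 0,"ty": 0,"tz": 0,"fingers": 30},
    {"rx": 0,"ry": 0,"rz": -0.68,"tx": 0,"ty": 0,"tz": 0,"fingers": 30},
    {"rx": 0,"ry": 0,"rz": -0.8,"tx": 0,"ty": 0,"tz": 0,"fingers": 30},
    {"rx": 0,"ry": 0,"rz": -0.92,"tx": 0,"ty": 0,"tz": 0,"fingers": 30},
    {"rx": 0,"ry": 0,"rz": -1.04,"tx": 0,"ty": 0,"tz": 0,"fingers": 30},
    {"rx": 0,"ry": 0,"rz": -1.15,"tx": 0,"ty": 0,"tz": 0,"fingers": 30}
  ]
}}

```text
time_s: 19.95
eef_pos: [0.5073, 0.2269, 0.1386]
orientation: [0.63, 0.751, 0.137, 0.145]
ft_force: [-1.7, -1.4, 5.3]
opening: 0.662
grip_force: 62.2
```

```bash
cat > yaw.py <<'E'
from h import *
np.set_printoptions(precision=3,suppress=True)
s=bot.get_state();M=R.from_quat(s['orientation']).as_matrix()
rel=R.from_matrix(kpose(.055,0)).inv()*R.from_matrix(M)
print(s['time_s'],s['ft_force'],s['torque'],s['q'],'opening',s['opening'],s['grip_force'],'rel rotvec',rel.as_rotvec())
t=np.array([.4965,.2263,.160]);print('off axis mm',(s['eef_pos']-t)@np.stack([np.array([.9211,.05,.3894]),np.array([-.055,1,0]),axis(.055)],1)*1000)
E
python3 yaw.py; python3 ang.py wrist
```

```text
19.95 [-1.743 -1.445  5.348] [-0.12   0.25  -0.375] [-0.085  0.313 -0.583  2.184  0.879  0.501 -1.187] opening 0.6624475580981058 62.227935791015625 rel rotvec [-0.001 -0.001  1.452]
off axis mm [  1.6    -0.016 -23.923]
wrist
ring [ 152  182   89  186 5350] ((-27.540769577026367, -21.766225814819336), 62.72699737548828) ((-36.77667999267578, -19.694629669189453), (64.96493530273438, 123.30689239501953), 169.7191619873047)
red 0 61 [-24.7392 -57.0282] min [-27.5114 -60.1912] max [-21.7325 -52.8219] ang -1.4983903035348671
green 0 45 [65.9004  2.0642] min [62.1913  0.925 ] max [69.2538  3.2355] ang 0.24851693957112522
yellow 0 856 [9.444  6.2116] min [  2.5796 -29.1821] max [15.1444 45.4506] ang 0.5014710815899878
  px [246.5304 294.1414]
yellow 0.0405 856 [ 5.0277 24.4563] min [-0.0929 -1.9462] max [ 9.28   53.7271] ang 1.3050614079238476
  dir 1.5301734817945813
  px [246.5304 294.1414]
```

{"name": "servo_tool", "arguments": {
  "rows": [
    {"rx": 0,"ry": 0,"rz": -0.08,"tx": 0,"ty": 0,"tz": 0,"fingers": 30},
    {"rx": 0,"ry": 0,"rz": -0.2,"tx": 0,"ty": 0,"tz": 0,"fingers": 30},
    {"rx": 0,"ry": 0,"rz": -0.32,"tx": 0,"ty": 0,"tz": 0,"fingers": 30},
    {"rx": 0,"ry": 0,"rz": -0.44,"tx": 0,"ty": 0,"tz": 0,"fingers": 30},
    {"rx": 0,"ry": 0,"rz": -0.56,"tx": 0,"ty": 0,"tz": 0,"fingers": 30},
    {"rx": 0,"ry": 0,"rz": -0.68,"tx": 0,"ty": 0,"tz": 0,"fingers": 30},
    {"rx": 0,"ry": 0,"rz": -0.8,"tx": 0,"ty": 0,"tz": 0,"fingers": 30},
    {"rx": 0,"ry": 0,"rz": -0.92,"tx": 0,"ty": 0,"tz": 0,"fingers": 30},
    {"rx": 0,"ry": 0,"rz": -1.04,"tx": 0,"ty": 0,"tz": 0,"fingers": 30},
    {"rx": 0,"ry": 0,"rz": -1.15,"tx": 0,"ty": 0,"tz": 0,"fingers": 30}
  ]
}}

```text
time_s: 21.0
eef_pos: [0.5079, 0.2275, 0.1389]
orientation: [0.12, 0.972, 0.036, 0.197]
ft_force: [1.3, -0.3, 3.6]
opening: 0.657
grip_force: 62.7
```

```bash
python3 yaw.py
```

```text
21.0 [ 1.277 -0.272  3.565] [ 0.341 -0.004 -0.204] [ 0.085  0.359 -0.784  2.179  0.986  0.563 -0.118] opening 0.6568336150027803 62.659488916397095 rel rotvec [-0.002 -0.003  0.302]
off axis mm [  2.296   0.574 -23.891]
```

{"name": "servo_tool", "arguments": {
  "rows": [
    {"rx": 0,"ry": 0,"rz": -0.08,"tx": 0,"ty": 0,"tz": 0,"fingers": 30},
    {"rx": 0,"ry": 0,"rz": -0.2,"tx": 0,"ty": 0,"tz": 0,"fingers": 30},
    {"rx": 0,"ry": 0,"rz": -0.32,"tx": 0,"ty": 0,"tz": 0,"fingers": 30},
    {"rx": 0,"ry": 0,"rz": -0.44,"tx": 0,"ty": 0,"tz": 0,"fingers": 30},
    {"rx": 0,"ry": 0,"rz": -0.56,"tx": 0,"ty": 0,"tz": 0,"fingers": 30},
    {"rx": 0,"ry": 0,"rz": -0.68,"tx": 0,"ty": 0,"tz": 0,"fingers": 30},
    {"rx": 0,"ry": 0,"rz": -0.8,"tx": 0,"ty": 0,"tz": 0,"fingers": 30},
    {"rx": 0,"ry": 0,"rz": -0.92,"tx": 0,"ty": 0,"tz": 0,"fingers": 30},
    {"rx": 0,"ry": 0,"rz": -1.04,"tx": 0,"ty": 0,"tz": 0,"fingers": 30},
    {"rx": 0,"ry": 0,"rz": -1.15,"tx": 0,"ty": 0,"tz": 0,"fingers": 30}
  ]
}}

```text
time_s: 22.0
eef_pos: [0.5075, 0.2284, 0.1388]
orientation: [-0.428, 0.881, -0.076, 0.185]
ft_force: [-0.2, 1.7, 4.5]
opening: 0.66
grip_force: 62.8
```

```bash
python3 yaw.py; python3 ang.py wrist | grep -A2 -E 'red|yell'; python3 -c "
from h import *
save(bot.camera('wrist'),'k4.png')"
```

```text
22.0 [-0.158  1.667  4.489] [ 0.576  0.42  -0.073] [ 0.234  0.427 -0.974  2.175  1.091  0.644  0.957] opening 0.6600051575537068 62.81721353530884 rel rotvec [-0.001 -0.003 -0.849]
off axis mm [  1.989   1.498 -23.863]
red 0 313 [-21.9958 -52.1763] min [-27.5524 -58.5421] max [-16.6624 -45.5176] ang -1.8076376375550658
yellow 0 916 [-10.8353  -2.1995] min [-41.4086 -27.1696] max [20.1258 21.0158] ang -1.6815319892197187
  px [243.4705 295.0131]
yellow 0.0405 916 [-21.1914 -17.4351] min [-43.9863 -36.0524] max [ 1.8927 -0.1262] ang -2.5366524880317796
  dir -2.4531957387250887
  px [243.4705 295.0131]
```

View pics/k4.png

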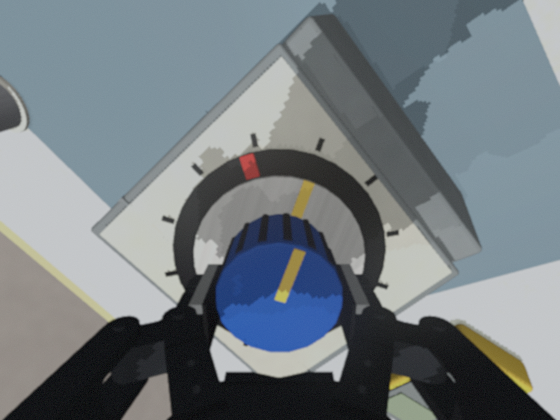

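```bash
cat > fin.py <<'E'
from h import *
import sys
np.set_printoptions(precision=3,suppress=True)
def meas(p):
    hsv=cv2.cvtColor(p['image'],cv2.COLOR_RGB2HSV);H,S,V=[hsv[...,i].astype(int) for i in range(3)]
    psi=.055;n=axis(psi);o=np.array([.4968,.2262,.160])-.0405*n
    ex=np.array([.9211*np.cos(psi),.9211*np.sin(psi),.3894]);ey=np.array([-np.sin(psi),np.cos(psi),0])
    vv,uu=np.mgrid[:420,:560];d=np.stack([(uu-p['cx'])/p['fx'],-(vv-p['cy'])/p['fy'],-np.ones_like(uu,float)],-1)@rot(p).T
    e=np.array(p['eye']);q=e+d*(((o-e)@n)/(d@n))[...,None]-o;X=np.stack([q@ex,q@ey],-1)*1000
    rr=np.hypot(X[...,0],X[...,1])
    for nm,m in(('red',((H<6)|(H>174))&(S>140)&(V>60)),('yellow',(H>15)&(H<36)&(S>90))):
        k,l,st,ce=cv2.connectedComponentsWithStats((m&(rr<72)).astype(np.uint8))
        for i in range(1,k):
            if st[i,4]>15:
                c=X[l==i];mu=c.mean(0);r=np.hypot(*c.T);tip=c[r>np.percentile(r,85)].mean(0)
                print(nm,ce[i].round(),st[i,4],'mean',mu,'r',r.min(),r.max(),'ang',np.arctan2(mu[1],mu[0])%6.2832,'tip ang',np.arctan2(tip[1],tip[0])%6.2832)
for n in sys.argv[1:]: print(n);meas(bot.camera(n))
E
python3 fin.py wrist
```

```text
wrist
red [249. 166.] 310 mean [-22.855 -50.604] r 49.34600921692962 61.40649830524419 ang 4.2881786179306145 tip ang 4.285034118468854
yellow [302. 198.] 403 mean [-32.651 -18.658] r 26.941995448679585 47.95653027775689 ang 3.6607517920402004 tip ang 3.659444810530192
yellow [290. 275.] 578 mean [ 2.905 11.898] r 5.890531124025834 28.917494734929114 ang 1.3313570656106246 tip ang 0.8872973712641684
```

{"name": "servo_tool", "arguments": {
  "rows": [
    {"rx": 0,"ry": 0,"rz": -0.08,"tx": 0,"ty": 0,"tz": 0,"fingers": 30},
    {"rx": 0,"ry": 0,"rz": -0.18,"tx": 0,"ty": 0,"tz": 0,"fingers": 30},
    {"rx": 0,"ry": 0,"rz": -0.28,"tx": 0,"ty": 0,"tz": 0,"fingers": 30},
    {"rx": 0,"ry": 0,"rz": -0.38,"tx": 0,"ty": 0,"tz": 0,"fingers": 30},
    {"rx": 0,"ry": 0,"rz": -0.47,"tx": 0,"ty": 0,"tz": 0,"fingers": 30},
    {"rx": 0,"ry": 0,"rz": -0.55,"tx": 0,"ty": 0,"tz": 0,"fingers": 30},
    {"rx": 0,"ry": 0,"rz": -0.6,"tx": 0,"ty": 0,"tz": 0,"fingers": 30},
    {"rx": 0,"ry": 0,"rz": -0.63,"tx": 0,"ty": 0,"tz": 0,"fingers": 30},
    {"rx": 0,"ry": 0,"rz": -0.63,"tx": 0,"ty": 0,"tz": 0,"fingers": 30},
    {"rx": 0,"ry": 0,"rz": -0.63,"tx": 0,"ty": 0,"tz": 0,"fingers": 30}
  ]
}}

```text
time_s: 23.15
eef_pos: [0.5071, 0.2285, 0.1386]
orientation: [-0.679, 0.706, -0.129, 0.152]
ft_force: [-1.4, 2.2, 5.5]
opening: 0.658
grip_force: 63.4
```

```bash
python3 yaw.py; python3 fin.py wrist
```

```text
23.15 [-1.385  2.242  5.501] [0.278 0.588 0.32 ] [ 0.303  0.473 -1.067  2.174  1.147  0.697  1.547] opening 0.6583773631203027 63.433581590652466 rel rotvec [-0.001 -0.003 -1.476]
off axis mm [  1.496   1.597 -23.901]
wrist
red [316. 169.] 347 mean [-23.54  -50.033] r 49.13487761422911 61.46196000351761 ang 4.272638584287023 tip ang 4.272951925957349
yellow [303. 199.] 392 mean [-15.381 -34.518] r 27.320780995408235 48.151130708251024 ang 4.29322723166031 tip ang 4.291935300505603
yellow [290. 275.] 591 mean [-4.458 11.123] r 5.527907984419469 28.416855002744526 ang 1.9520066357462496 tip ang 1.5070483741170277
```

{"name": "servo_tool", "arguments": {
  "rows": [
    {"rx": 0,"ry": 0,"rz": 0,"tx": 0,"ty": 0,"tz": 0,"fingers": 70},
    {"rx": 0,"ry": 0,"rz": 0,"tx": 0,"ty": 0,"tz": 0,"fingers": 85},
    {"rx": 0,"ry": 0,"rz": 0,"tx": 0,"ty": 0,"tz": 0,"fingers": 85},
    {"rx": 0,"ry": 0,"rz": 0,"tx": 0,"ty": 0,"tz": 0,"fingers": 85},
    {"rx": 0,"ry": 0,"rz": 0,"tx": 0,"ty": 0,"tz": 0,"fingers": 85},
    {"rx": 0,"ry": 0,"rz": 0,"tx": 0,"ty": 0,"tz": -10,"fingers": 85},
    {"rx": 0,"ry": 0,"rz": 0,"tx": 0,"ty": 0,"tz": -30,"fingers": 85},
    {"rx": 0,"ry": 0,"rz": 0,"tx": 0,"ty": 0,"tz": -60,"fingers": 85},
    {"rx": 0,"ry": 0,"rz": 0,"tx": 0,"ty": 0,"tz": -85,"fingers": 85},
    {"rx": 0,"ry": 0,"rz": 0,"tx": 0,"ty": 0,"tz": -100,"fingers": 85}
  ]
}}

```text
time_s: 24.2
eef_pos: [0.4671, 0.2255, 0.2305]
orientation: [-0.679, 0.707, -0.13, 0.151]
ft_force: [-0.0, -0.2, 0.3]
opening: 0.994
grip_force: 0.0
```

```bash
python3 brd.py; python3 fin.py wrist top; python3 knob.py k5 wrist top
```

```text
24.2 [0.4671 0.2255 0.2305] [-0.0376 -0.183   0.3038] [-0.0343  0.3731 -0.0014] 0.9938180869171989 0.0
scene 1465 [ 0.5605 -0.2138  0.1007] [-0.0012  0.001  -1.    ]
wrist
red [302. 149.] 114 mean [-23.579 -50.611] r 50.06983969083309 61.330414636870124 ang 4.276426360477817 tip ang 4.275435787805947
yellow [294. 168.] 163 mean [-15.518 -35.201] r 28.024655797567604 48.6976425212564 ang 4.297195814677016 tip ang 4.294906088960246
yellow [285. 208.] 188 mean [-4.87  -0.175] r 1.8376114407932427 17.767397165015897 ang 3.1774546362344624 tip ang 3.916461905421528
top
yellow [232. 248.] 16 mean [-14.479 -34.86 ] r 27.965284535395796 46.60375615290729 ang 4.318733736859459 tip ang 4.3154724776081
24.4 [0.468  0.2239 0.2291] [-0.073   0.0197 -0.8289] [ 0.6133  0.2524 -1.3792  2.1645  0.7681  0.7451  1.8476]
wrist console 0.74 [ 0.5203  0.2338 -0.0029]
wrist knob_top 0.65 [0.4962 0.2298 0.1579]
wrist pointer 0.78 [0.4974 0.1799 0.1168]
wrist set_mark 0.94 [0.4962 0.178  0.1183]
panel 11331 [0.5189 0.2279 0.1176] [-0.3878 -0.0195  0.9215] yaw 0.05014449648572416
top console 0.73 [ 0.5137  0.2242 -0.0005]
top knob_top 0.75 [0.4982 0.2279 0.1624]
top pointer 0.82 [0.4956 0.1808 0.1147]
top set_mark 0.84 [0.4988 0.1866 0.1186]
panel 486 [0.519  0.232  0.1206] [-0.4183 -0.0227  0.908 ] yaw 0.054284590170202554
```

View pics/k5wrist.png

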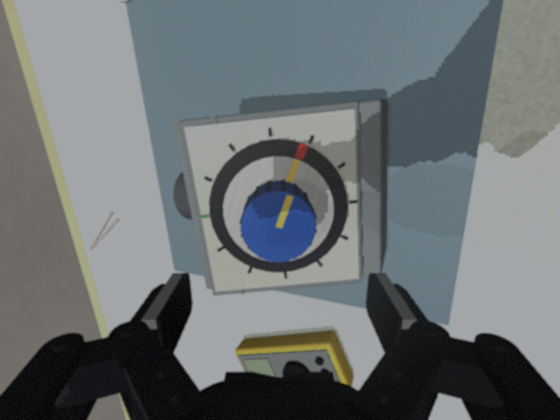

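The yellow pointer, around (294,168), meets the red mark at (302,149). The gap is about 0.02 rad (1 mm), the board is level, and the gripper is clear of everything.

```bash
python3 -c "
from bench import bot
print(bot.job_done())"
```

```text
the job is handed in; nothing more can be done
None
```

I turned the board solder side up and level, then opened the valve until its pointer was on the red mark, about 1 mm off by my measurement; the job is handed in at about 24 s, and no verdict came back.

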